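Put away the pantry stock

ROBOT

A 6-joint arm with a two-finger parallel gripper is mounted at the origin on the work surface. World frame = base frame: x ahead of the robot, y to its left, z up, the work surface at z = 0. Lengths are in m, angles in degrees, forces in N, time in s.
With the tool pointing down it reaches from about 0.4 to 0.825 m from the base axis. Payload 7 kg.
Tool frame: the origin (TCP) lies midway between the tips of the shut fingers; the grasp point (between the pads) lies 19 mm behind it; z points along the fingers, y is the line along which they close (so a half turn about z gives the same grasp; the last joint's range is limited). The gripper opens to 88 mm and grips with 3 to 60 N. Pads are 19 mm wide; open, the fingers measure 130 mm over their backs; the gripper's body (78 mm by 193 mm) begins 47 mm behind the grasp point.
Start: joints at [88.47, 20.546, 0.682, 0, -70.136, -16.507], TCP at [0.209, 0.642, 0.227] pointing down, gripper open.
Joint ranges: [-176.03, 176.03], [-82.01, 121.73], [-58.28, 71.71], [-173.87, 95.51], [-174.79, -0.11], [-173.66, 173.66]. Speed limits (degrees/s): [136.94, 136.94, 172.46, 180, 180, 180].

INTERFACE

Orientations are given as a 3x3 rotation matrix whose columns are the frame's x, y, z axes.
In Python, from rig import robot gives the robot as it stands. Calls block until the motion is done:
- robot.goto(position, orientation): joint-space move of the TCP to a pose.
- robot.servo_line(position, ori=None, speed=0.15): straight line of the TCP; ori=None keeps the orientation; speed is the mean speed in m/s.
- robot.movej(angles): joint-space move.
- robot.move_gripper(opening): opening from 0.0 (shut) to 1.0 (fully open); the grip force is fixed at half the most; returns when the fingers have stopped.
- robot.dwell(seconds).
- robot.ik(position, orientation): joint angles nearest the present ones, or None.
- robot.grab_frame(name): name is "scene" or "top"; returns (picture, depth): 480x640x3 uint8, red, green, blue; 480x640 float32, m along the optical axis (not along the pixel's ray), 0 where there is no reading.
- robot.camera_info(name): a dict with "vfov" (degrees; the focal length in pixels is half the picture's height over the tangent of half this angle, whatever the lens; pixels are square), "cx", "cy" (the principal point, pixels), "view" (4x4, takes a point from world to camera coordinates). Camera axes: x right, y down, z forward; pixel columns grow to the right and rows downward; lengths in m; the calibration is good to about 2 mm. A picture is of the moment at which its call begins. camera_info takes no time and is no camera call.
A pose or a line that the arm cannot do raises robot.Unreachable and nothing moves.
- robot.job_done(): hands the job in; it is judged then, once.
Readings, each from a call of its own:
- robot.read_t(): time.
- robot.read_qpos(): joint angles.
- robot.read_qvel(): joint speeds.
- robot.read_effort(): joint torques, N m.
- robot.read_position(): TCP position.
- robot.read_tcp_rot(): TCP orientation.
- robot.read_force(): force on the tool from outside, world axes, zero at the start.
- robot.read_ft_torque(): the same for the moment, N m.
- robot.read_grip_width(): opening from 0.0 (shut) to 1.0 (fully open).
- robot.read_finger_force(): force on a finger pad.
Only numpy, scipy, OpenCV 4.12 (cv2) and the standard library are available. Lean on these libraries where they do the work, as an engineer would, in place of code of your own. Each camera call takes 0.05 s, during which the arm holds its last target. There are 200 camera calls.

TASK

Put the pantry stock in order. Bring the old can, now towards the back of the can lane, forward to within about a centimetre of the lane's front stop (the end towards the robot); only then load the new can from the counter into the lane close behind it, with no more than about a centimetre between the two. Also, before or after, set each of the three steel canisters flat and upright inside the bamboo holder of its own outline (square, round, oblong); set things down rather than drop them, and leave the cup where it stands.

Things in the scene. Friction and masses are not known exactly. Their poses are not given: they have to be found in the camera images.
- can_old: Food tin, upright cylinder 64 mm across and 90 mm high, terracotta label with a pale band, steel ends with a small pull tab on top; about 0.4 kg. The old can: the one that stands in the lane at the start, towards its back end. Origin at the centre of its underside, z up.
- can_new: Food tin, upright cylinder 64 mm across and 90 mm high, terracotta label with a pale band, steel ends with a small pull tab on top; about 0.4 kg. The new can: same kind as the old one, but standing on the open counter at the start. Origin at the centre of its underside, z up.
- lane: Fixed aluminium can lane, open on top and at the back: 205 mm long (x) by 90 mm wide (y); floor 4 mm above the counter, rails and front stop rise to 24 mm, 5 mm thick, 80 mm clear between rails. Origin: centre of its underside, z up. Its x points to the open back, away from the robot; front stop's inner face at x = -97.5 mm (a can touching it stands at x = -65.5 mm).
- canister_square: Closed steel canister with a flush pale wooden lid (fixed on), 60 x 60 mm square, 85 mm high; about 0.35 kg. The only canister of this outline. Origin at the centre of its underside, z up, x and y square to its sides.
- canister_oblong: Closed steel canister with a flush pale wooden lid (fixed on), oblong 90 x 40 mm, 85 mm high; about 0.35 kg. The only canister of this outline. Origin at the centre of its underside, z up, x along the 90 mm side, y across the 40 mm side.
- canister_round: Closed steel canister with a flush pale wooden lid (fixed on), round, 62 mm across, 85 mm high; about 0.35 kg. The only canister of this outline. Origin at the centre of its underside, z up.
- holder_square: Fixed bamboo holder lying on the counter: a square tray, 90 x 90 mm outside, 78 x 78 mm inside, with a flat floor 4 mm above the counter and a rim up to 10 mm (6 mm thick). Origin at the centre of its underside on the counter, z up, x and y square to its sides.
- holder_oblong: Fixed bamboo holder lying on the counter: an oblong tray, 120 x 70 mm outside, 108 x 58 mm inside, with a flat floor 4 mm above the counter and a rim up to 10 mm (6 mm thick). Origin at the centre of its underside on the counter, z up, x along the long side.
- holder_round: Fixed bamboo holder lying on the counter: a round tray, 92 mm across outside, 80 mm inside, with a flat floor 4 mm above the counter and a rim up to 10 mm (6 mm thick). Origin at the centre of its underside on the counter, z up.
- cup: Blue stoneware cup, 76 mm across and 85 mm high, open on top, no handle; not part of the job, must stay where it stands. Origin at the centre of its underside, z up.

How it is judged:
By the outcome, as a careful person would: the job done as asked, in the order asked, and still so for the second after the job is handed in, with the robot touching nothing.
It also fails if it takes over 112 s, if anything falls off the work surface, if the arm or the gripper's body presses on something with over 40 N, if the wrist force passes 120 N, or if a joint passes its speed limit or range.

## Working session

There is one attempt and no reset: what is moved stays moved. The work goes in short steps, each a Python script; the robot and the scene stay as the last script left them, time stands still between calls to the robot, and variables do not carry over. Pictures are saved under pics/ and viewed, at most 14 in all, crops included, and the job is handed in when it is done.

```bash
mkdir -p pics; ls
python3 - <<'E'
from rig import robot
import cv2,numpy as np
for n in("scene","top"):
    p,d=robot.grab_frame(n); cv2.imwrite(f"pics/{n}0.png",p[...,::-1]); np.savez(f"/tmp/{n}0.npz",p=p,d=d)
    c=robot.camera_info(n); print(n,c["vfov"],c["cx"],c["cy"],np.round(c["view"],3).tolist(),(d>0).mean(), {k:v for k,v in c.items() if k not in("vfov","cx","cy","view")})
print(robot.read_tcp_rot().round(3) if hasattr(robot.read_tcp_rot(),'round') else robot.read_tcp_rot(), robot.read_t())
E
```

```text
pics
scene 45.51383108031219 324.5627664580844 239.24013494486007 [[0.531, 0.848, 0.001, -0.284], [0.705, -0.441, -0.555, -0.342], [-0.47, 0.296, -0.832, 1.396], [0.0, 0.0, 0.0, 1.0]] 0.996015625 {}
top 53.226418261041374 312.14051933810293 245.60499045300176 [[0.02, -1.0, -0.014, 0.001], [-0.984, -0.018, -0.178, 0.533], [0.177, 0.017, -0.984, 0.871], [0.0, 0.0, 0.0, 1.0]] 0.9960416666666667 {}
[[ 0.951 -0.31  -0.   ]
 [-0.31  -0.951 -0.001]
 [ 0.     0.001 -1.   ]] 0.1
```

View pics/top0.png

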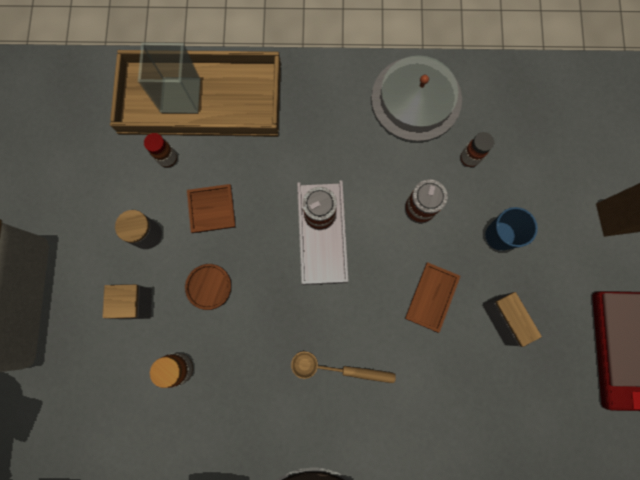

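View pics/scene0.png

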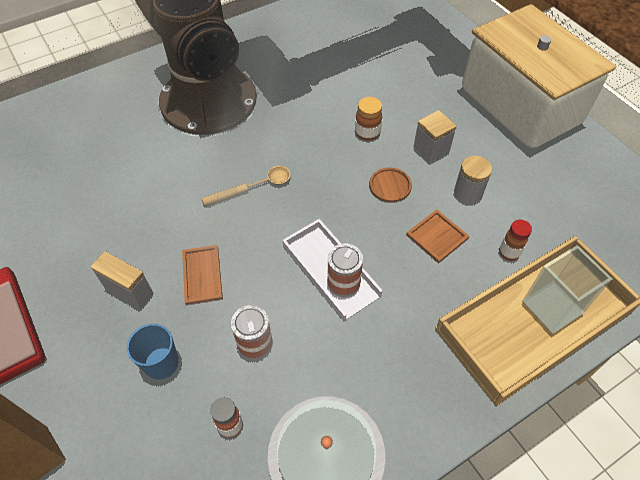

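Top view: old can (320,207) in the lane (323,232), new can (427,200), cup (515,228), oblong canister (518,320) and its holder (433,297). On the left are the round canister (132,228), square canister (122,302), square holder (211,208) and round holder (208,287).

```bash
cat > h.py <<'E'
import cv2,numpy as np
from rig import robot
def cloud(n,d):
    c=robot.camera_info(n); f=240/np.tan(np.radians(c["vfov"])/2); V=np.array(c["view"])
    v,u=np.mgrid[:480,:640]
    P=np.stack([(u-c["cx"])/f*d,(v-c["cy"])/f*d,d],-1)
    return (P-V[:3,3])@V[:3,:3]
def top(W,d,cxy,z,r=.06,tol=.006):
    m=(d>0)&(abs(W[...,2]-z)<tol)&(np.hypot(W[...,0]-cxy[0],W[...,1]-cxy[1])<r)
    return W[m]
def rect(p):
    (x,y),(a,b),t=cv2.minAreaRect((p[:,:2]*1000).astype(np.float32))
    if a<b: a,b,t=b,a,t+90
    return np.round([x,y,a,b,(t+90)%180-90],1)   # angle of long side
E
python3 - <<'E'
from h import *
px=dict(can_old=(320,197,.09+.004),can_new=(430,192,.09),sq=(120,298,.085),rd=(132,225,.085),ob=(518,320,.085),cup=(516,228,.085),hs=(211,208,.01),hr=(208,287,.01),ho=(433,297,.01),lane=(323,245,.024))
D={n:np.load(f"/tmp/{n}0.npz") for n in("scene","top")}
C={n:cloud(n,D[n]["d"]) for n in D}
for k,(u,v,z) in px.items():
    w=C["top"][v,u]; print(k,np.round(w*1000,0),end=" ")
    for n in D:
        W=C[n];d=D[n]["d"];p=D[n]["p"].astype(int)
        r={'lane':.135,'ho':.08}.get(k,.062)
        if k[0]=='h': 
            m=(d>0)&(np.hypot(W[...,0]-w[0],W[...,1]-w[1])<r)&(W[...,2]>-.01)&(W[...,2]<.03)&(p[...,0]>1.5*p[...,2])
            q=W[m]
        else: q=top(W,d,w,z,r,.008 if k!='lane' else .006)
        if len(q)<5: print(n,"few",end=" ");continue
        print(n,len(q),rect(q),"zmed",round(np.median(q[:,2])*1000,1),end=" | ")
    print()
W=C["top"];print("noise",np.std(W[310:340,240:280,2]),np.mean(W[310:340,240:280,2]))
E
```

```text
can_old [617.  -2.  93.] scene 895 [606.8  -2.1  64.2  61.7 -34.1] zmed 94.4 | top 918 [605.6  -1.5  63.   61.2   1.1] zmed 94.1 | 
can_new [ 630. -206.   92.] scene 1082 [ 624.8 -206.5   64.4   62.9  -27.5] zmed 90.5 | top 922 [ 624.8 -206.8   64.5   61.5  -44.3] zmed 90.0 | 
sq [424. 357.  84.] scene 638 [420.3 356.1  64.7  63.5   3.2] zmed 84.2 | top 1127 [419.4 357.4  60.8  60.1 -88. ] zmed 84.3 | 
rd [559. 347.  86.] scene 604 [560.4 347.8  61.1  60.5 -49.1] zmed 84.5 | top 866 [559.1 348.5  61.   60.8  57.9] zmed 84.1 | 
ob [ 399. -359.   84.] scene 1023 [ 402.3 -360.9   92.9   41.3   27.6] zmed 84.4 | top 1203 [ 401.5 -360.7   90.3   42.1   27.7] zmed 84.3 | 
cup [ 581. -391.   19.] scene 433 [ 571.5 -366.7   75.7   71.6   26.6] zmed 83.3 | top 312 [ 570.6 -368.    75.2   71.3   26.6] zmed 83.3 | 
hs [616. 221.   1.] scene 1737 [612.8 222.6  99.9  97.5 -80.7] zmed 4.8 | top 1954 [617.3 222.1  96.   93.6   9. ] zmed 4.0 | 
hr [454. 217.   4.] scene 1153 [456.4 216.1  93.9  90.8 -46.9] zmed 4.7 | top 1685 [455.  218.3  92.6  89.4 -88.7] zmed 4.2 | 
ho [ 443. -228.    2.] scene 1972 [ 440.7 -225.3  131.1   70.5  -21.8] zmed 4.5 | top 2281 [ 443.5 -226.5  121.3   70.8  -21.8] zmed 4.1 | 
lane [543. -10.   4.] scene 774 [567.7  -8.6 205.8  92.4   3.5] zmed 23.3 | top 681 [567.8  -7.8 205.   90.    3.8] zmed 23.3 | 
noise 0.061346127849518234 0.0033908941337661915
```

Measurements from the two cameras agree to within about 2 mm. I'll start with the old can.

```bash
cat >> h.py <<'E'
def R(a):
    c,s=np.cos(np.radians(a)),np.sin(np.radians(a))
    return np.array([[-s,c,0],[c,s,0],[0,0,-1.]])
def near(a,pos):   # of the two equal grasps, the one with the wrist nearest mid-range
    best=None
    for k in(a,a+180):
        q=robot.ik(pos,R(k))
        if q is not None and (best is None or abs(q[5])<best[0]): best=(abs(q[5]),k)
    return best[1]
GZ=.046; HI=.20
def pick(x,y,a,base=0.,lift=HI):
    p=[x,y,HI]; a=near(a,p); robot.goto(p,R(a))
    robot.servo_line([x,y,GZ+base],speed=.15)
    robot.move_gripper(0.); w=robot.read_grip_width()*88
    robot.servo_line([x,y,lift],speed=.12)
    print("picked w",round(w,1),"Fz",np.round(robot.read_force(),1),"t",robot.read_t()); return a
def place(x,y,a,base=.004,line=False,hi=HI):
    if line: robot.servo_line([x,y,hi],speed=.1)
    else: a=near(a,[x,y,hi]); robot.goto([x,y,hi],R(a))
    z=GZ+base+.003; robot.servo_line([x,y,z],speed=.1)
    robot.dwell(.2); f0=robot.read_force()[2]
    for i in range(12):
        z-=.0005; robot.servo_line([x,y,z],speed=.01); f=robot.read_force()[2]
        if f-f0>2: break
    print("down z-base",round((z-GZ-base)*1000,1),"dF",round(f-f0,1),"width",round(robot.read_grip_width()*88,1))
    robot.move_gripper(1.); robot.servo_line([x,y,HI],speed=.2); print("t",robot.read_t())
TH=3.6; LC=np.array([.5678,-.0082])
def lane(x,y=0):
    c,s=np.cos(np.radians(TH)),np.sin(np.radians(TH)); return LC+[c*x-s*y,s*x+c*y]
def lane_inv(p):
    c,s=np.cos(np.radians(TH)),np.sin(np.radians(TH)); d=np.array(p)-LC; return np.array([c*d[0]+s*d[1],-s*d[0]+c*d[1]])
E
python3 - <<'E'
from h import *
o=np.array([.6062,-.0018]); print(lane_inv(o))
pick(*o,TH+90,.004,lift=.09)
place(*lane(-.061),TH+90,line=True,hi=.09)
robot.goto([.53,.25,.3],R(near(0,[.53,.25,.3])))
p,d=robot.grab_frame("top"); W=cloud("top",d); cv2.imwrite("pics/t1.png",p[...,::-1])
q=top(W,d,lane(-.061),.094,.062,.008); r=rect(q); print(r,lane_inv(r[:2]/1000),robot.read_t())
E
```

```text
[0.03872609 0.00397622]
picked w 63.6 Fz [-0.6 -0.5 -4.3] t 4.9333
down z-base 0.0 dF 7.9 width 64.0
t 9.85
[506.7 -13.2  63.3  61.7   1.2] [-0.06129339 -0.00115363] 11.675
```

The old can now sits about 4 mm from the stop. Next is the new can, then the canisters.

Run:
```python
from h import *
pick(.6248,-.2066,TH+90)
place(*lane(.0080),TH+90)
a=27.7
pick(.4019,-.3608,a+90)
place(.443,-.2263,-21.8+90)
p=[.53,.2,.3]; robot.goto(p,R(near(0,p)))
for n in("top","scene"):
    p,d=robot.grab_frame(n); cv2.imwrite(f"pics/{n}2.png",p[...,::-1]); W=cloud(n,d)
    for k in(-.061,.008):
        r=rect(top(W,d,lane(k),.094,.036,.008)); print(n,r,lane_inv(r[:2]/1000))
    print(rect(top(W,d,(.443,-.2263),.089,.07)))
print(robot.read_t())
```

```text
picked w 64.0 Fz [ 0.  -0.2 -2.9] t 16.55
down z-base 0.0 dF 7.6 width 64.1
t 23.7917
picked w 40.0 Fz [-0.1 -0.2 -2.9] t 28.975
down z-base -0.5 dF 7.5 width 40.1
t 36.125
top [506.7 -13.3  62.6  62.1 -44.4] [-0.06129966 -0.00125344]
top [575.7  -8.9  63.1  62.4  44.4] [ 0.00784046 -0.00119466]
[ 442.7 -227.6   90.4   40.5  -21.5]
scene [507.4 -14.6  63.8  62.3 -32.1] [-0.06068267 -0.00259482]
scene [576.6  -8.4  65.4  62.2 -31.7] [ 0.00877008 -0.00075216]
[ 443.8 -228.    92.3   40.7  -21.9]
37.9417
```

View pics/top2.png

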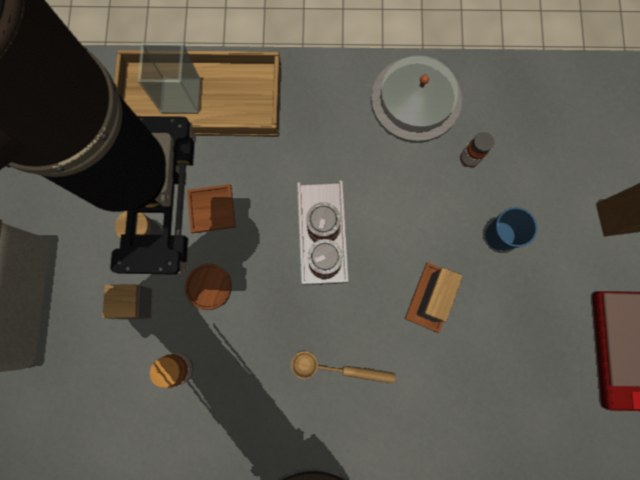

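The cans stand in the lane at (325,258) and (323,220), about 5 mm apart, and the oblong canister sits in its holder at (435,297). The remaining two are the round and square canisters.

Run:
```python
from h import *
pick(.5597,.3482,0)
place(.455,.2175,0)
pick(.4198,.3568,2.3)
place(.6165,.2222,9)
p=[.5,-.3,.3]; robot.goto(p,R(near(0,p)))
for n in("top","scene"):
    p,d=robot.grab_frame(n); cv2.imwrite(f"pics/{n}3.png",p[...,::-1]); W=cloud(n,d)
    for c in((.455,.2175),(.6165,.2222)): print(n,rect(top(W,d,c,.089,.055)),np.median(top(W,d,c,.089,.03)[:,2]))
print(robot.read_t())
```

```text
picked w 61.7 Fz [-0.4 -0.5 -4.3] t 41.85
down z-base 0.0 dF 5.1 width 62.3
t 47.45
picked w 60.5 Fz [-0.1 -0.1 -5.2] t 51.25
down z-base 0.0 dF 3.3 width 59.8
t 57.1083
top [454.7 217.6  60.9  60.    6. ] 0.08836436575037818
top [615.8 222.8  61.2  60.8   9. ] 0.08813257378370726
scene [457.1 217.5  62.5  60.2 -35.6] 0.08861087759961761
scene [616.7 221.8  62.8  61.4 -80.4] 0.08893968313253749
59.175
```

View pics/top3.png

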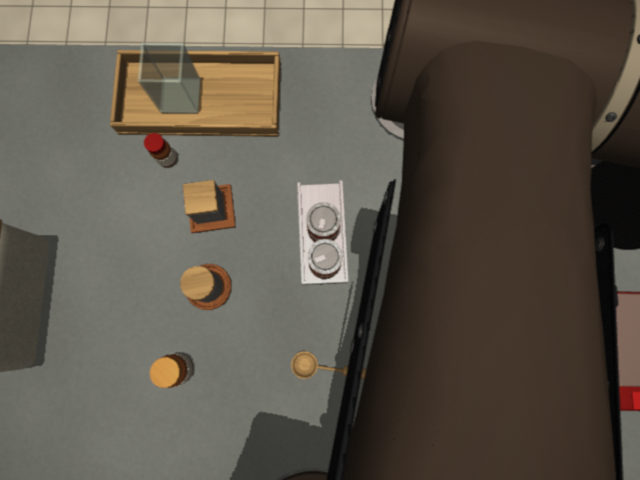

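View pics/scene3.png

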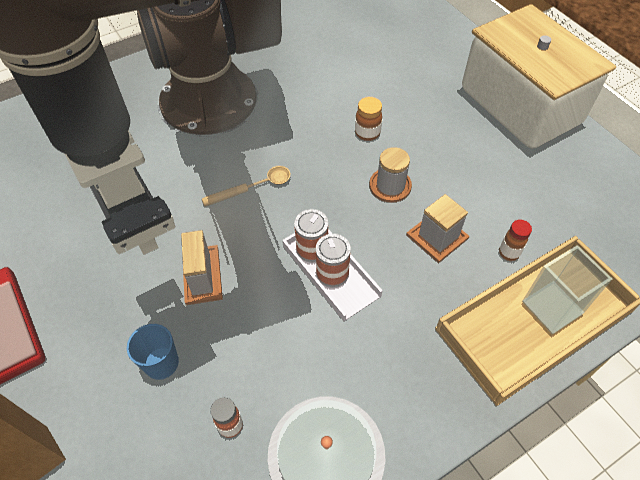

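Both views show everything in place. In the scene view, the three canisters stand flat in their holders at (200,270), (393,175) and (442,227). The cans are by the front stop at (311,235) and (333,262), and the cup is still at (152,350).

```bash
python3 -c "
from rig import robot
print(robot.job_done())"
```

```text
the job is handed in; nothing more can be done
None
```

The job is handed in after about 59 s of robot time: the old can is about 4 mm from the front stop, the new can about 5 mm behind it, all three canisters stand flat in their own holders, and the cup was not touched.

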